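Find the binding slide and gate it off

ROBOT

A 6-joint arm with a two-finger parallel gripper is mounted at the origin on the work surface. World frame = base frame: x ahead of the robot, y to its left, z up, the work surface at z = 0. Lengths are in mm, angles in degrees, forces in N, time in s.
With the tool pointing down it reaches from about 300 to 850 mm from the base axis. Payload 4.2 kg.
Tool frame: the origin (TCP) lies between the finger pads; the fingertips stand 22 mm ahead of it and the grasp point (between the pads) lies 3 mm ahead of it; z points along the fingers, y is the direction in which the jaws open and shut (so a half turn about z gives the same grasp; the last joint's range is limited). The gripper opens to 91 mm and grips with 3 to 60 N. Pads are 32 mm wide; open, the fingers measure 118 mm over their backs; the gripper's body (76 mm by 178 mm) begins 60 mm behind the grasp point.
Start: joints at [72.823, 18.312, 89.639, -0, 72.044, -1.146], TCP at [158.795, 552.653, 235.976] pointing down, gripper open.
Joint ranges: [-177.97, 177.97], [-48.28, 115.42], [12.27, 149.76], [-77.06, 257.06], [2.81, 150.46], [-146.56, 146.56]. Speed limits (degrees/s): [147.25, 147.25, 180, 180, 180, 180].

INTERFACE

Orientations are given as [roll, pitch, yaw] about the fixed x, y, z axes, in that order (R = Rz(yaw) Ry(pitch) Rx(roll)).
In Python, from workcell import * gives the robot as it stands.
- The arm moves only by the shell command python3 -m jog 'ROWS' [OPENING] [FORCE]. ROWS is text: rows parted by semicolons, each of 6 numbers parted by spaces: the shift along the tool's x, y, z in units of 0.5 m (1.0 is 0.5 m), then the turn, a rotation vector about the tool's x, y, z in units of pi/2 rad (1.0 is pi/2 rad). A call has 1 to 20 rows; each row is the pose to reach, as a shift and turn from the pose measured when the call began, along the tool's axes at that moment; what a row does not reach only later rows make up. A row lasts 1/12 s, in which the tool goes at most 41.7 mm and 7.16 degrees, less where a joint would pass 70% of its speed; a pose out of reach is approached as far as the arm can. A call with a number of a shift or a turn outside -1 to 1 is refused whole. A call with a gripper value outside its range is refused whole. OPENING is the opening, from -1 (shut) to 1 (fully open), set as the call begins (- or left out, the last holds). The fingers move at their own pace and stop on an object; FORCE is the grip in N (left out, the last holds). Time passes only in rows, so rows that repeat a pose let the fingers close. It gives the time, the measured TCP pose, the force and the opening at its end, in the units of the state.
- state(): the state, without advancing time (a new reading comes with each control period).
- grab_frame(name): name is "scene" or "top"; returns the picture (480x640x3 uint8, red, green, blue); there is no depth.
- calibration(name): a dict with "mtx" (3x3 intrinsics, pixels), "rvec" (rotation vector, rad) and "tvec" (3), from world to camera coordinates, as OpenCV has them. Camera axes: x right, y down, z forward; pixel columns grow to the right and rows downward; lengths in mm; the calibration is good to about 2 mm. A picture is of the moment at which its call begins. calibration takes no time and is no camera call.
- job_done(): hands the job in, once; it reports no verdict.
Trained networks look in the newest picture that a camera, given by its name, has taken for a name from the list of things; names that differ only in an ending like _2 or _b are one class to them, and where a whole thing is asked for, a point or a joint stands for the part that bears it (a point fixed in the world has none). Each returns a list of dicts, best first, with "confidence" (0 to 1); they miss things now and then, are a little off and sometimes report something else, mostly with a low value. They report only what shows in the picture. A call takes as long as a camera call.
- spot_in(query, camera): "rect" ([left, top, right, bottom] in pixels, round what is visible of it).
- tip_of(query, camera): "location" ([column, row] in pixels: a listed point, or the origin of a listed thing).
The state is a dict: "time_s": time; "qpos": joint angles; "qvel": joint speeds; "effort": joint torques, N m; "ee_pos": TCP position; "ee_rot": TCP orientation; "force": force on the tool from outside, world axes, zero at the start; "torque": the same for the moment, N m; "gripper_width": finger opening in mm.
Only numpy, scipy, OpenCV 4.12 (cv2) and the standard library are available. Lean on these libraries where they do the work, as an engineer would, in place of code of your own. Each camera call takes 0.05 s, during which the arm holds its last target. There are 200 camera calls.

TASK

Try the three slides on the test board one after another, from left to right as the robot sees them: run each carriage by its post all the way to the far stop and fully back to the near stop, feeling for the one that binds. When all three have been tried and stand at their near stops, swing the gate of the one that binds fully across its rail to reject it; leave the other two gates open and do not disturb the other things around.

Things in the scene. Friction and masses are not known exactly. Their poses are not given: they have to be found in the camera images.
- board: Fixed plywood test board on the bench, 380 x 460 x 15 mm; origin at the centre of its underside, on the bench top; x points away from the robot, y to the left. It carries the three rails side by side, about 140 mm apart, parallel to its x.
- rail_a: One of three like rails: fixed aluminium base 240 x 42 mm on the board, steel guide, a stop at each end. Origin: centre of its underside, on the board's top, 15 mm over the bench. x runs along the travel from near (robot) to far end, y left, z up. Which letter lies left, middle or right differs from run to run. Its gate pivot is at x = 0, y = 0.042 m; stops reach 34 mm up.
- rail_b: Another rail, built as rail_a. How the carriages feel: one binds and looks no different. A sound one runs evenly with 1 to 4 N from stop to stop (one may be heavier than the other, but even). The one that binds starts lightly (under 4 N), then takes 10 to 15 N over the last 40 mm or more of the stroke, either way; it can still be pushed to both stops.
- rail_c: Another rail, built as rail_a. The letters tell nothing of a slide's condition.
- slide_a (a joint): Position of the carriage on rail_a: 0 at the near stop, 0.110 m at the far stop. The post stands at x = value - 0.055 m in the rail's frame. It stays where it is left.
- post_a (a point): Middle of the upright steel post (14 mm diameter, 50 mm high, on the rail's centre line) of rail_a's carriage: 25 mm below its top and 25 mm above the carriage's top. The carriage is a dark steel block 50 x 40 mm, its top 34 mm above the rail's origin.
- gate_a (a joint): Angle of rail_a's gate: 0 open (the bar lies along the rail, pointing to the far end), 1.57 fully across the rail at its stop; it turns clockwise seen from above and stays where it is left (about 1 N at the stud).
- stud_a (a point): Middle of the upright stud (12 mm diameter, 30 mm high) near the free end of rail_a's gate, 15 mm above the bar. The gate is a steel bar 95 x 14 x 8 mm, top 33 mm above the rail's origin; the stud is 75 mm from its upright pivot. Swung across, it passes over the middle of the guide, in front of a carriage at the near stop.
- slide_b (a joint): Position of the carriage on rail_b: 0 at the near stop, 0.110 m at the far stop. The post stands at x = value - 0.055 m in the rail's frame. It stays where it is left.
- post_b (a point): Middle of the upright steel post (14 mm diameter, 50 mm high, on the rail's centre line) of rail_b's carriage: 25 mm below its top and 25 mm above the carriage's top. The carriage is a dark steel block 50 x 40 mm, its top 34 mm above the rail's origin.
- gate_b (a joint): Angle of rail_b's gate: 0 open (the bar lies along the rail, pointing to the far end), 1.57 fully across the rail at its stop; it turns clockwise seen from above and stays where it is left (about 1 N at the stud).
- stud_b (a point): Middle of the upright stud (12 mm diameter, 30 mm high) near the free end of rail_b's gate, 15 mm above the bar. The gate is a steel bar 95 x 14 x 8 mm, top 33 mm above the rail's origin; the stud is 75 mm from its upright pivot. Swung across, it passes over the middle of the guide, in front of a carriage at the near stop.
- slide_c (a joint): Position of the carriage on rail_c: 0 at the near stop, 0.110 m at the far stop. The post stands at x = value - 0.055 m in the rail's frame. It stays where it is left.
- post_c (a point): Middle of the upright steel post (14 mm diameter, 50 mm high, on the rail's centre line) of rail_c's carriage: 25 mm below its top and 25 mm above the carriage's top. The carriage is a dark steel block 50 x 40 mm, its top 34 mm above the rail's origin.
- gate_c (a joint): Angle of rail_c's gate: 0 open (the bar lies along the rail, pointing to the far end), 1.57 fully across the rail at its stop; it turns clockwise seen from above and stays where it is left (about 1 N at the stud).
- stud_c (a point): Middle of the upright stud (12 mm diameter, 30 mm high) near the free end of rail_c's gate, 15 mm above the bar. The gate is a steel bar 95 x 14 x 8 mm, top 33 mm above the rail's origin; the stud is 75 mm from its upright pivot. Swung across, it passes over the middle of the guide, in front of a carriage at the near stop.
- spanner: Bystander: open-ended spanner 150 mm long lying on the board's near edge; not to be disturbed.
- pencil: Bystander: pencil, 8 mm thick, 140 mm long, lying on the board's far edge; not to be disturbed.
- battery: Bystander: black tool battery 75 x 115 x 65 mm on the bench; not to be disturbed.
- square: Bystander: try square 150 mm on the bench; not to be disturbed.
- offcut: Bystander: wooden offcut 60 x 130 x 20 mm on the bench; not to be disturbed.
- bitcase: Bystander: red bit case 90 x 140 x 22 mm on the bench; not to be disturbed.

How it is judged:
By the outcome, as a careful person would: the job done as asked, in the order asked, and still so for the second after the job is handed in, with the robot touching nothing.
It also fails if it takes over 72 s, if anything falls off the work surface, if the arm or the gripper's body presses on something with over 40 N, if the wrist force passes 120 N, or if a joint passes its speed limit or range.

## Working session

There is one attempt and no reset: what is moved stays moved. The work goes in short steps, Python scripts to look and compute and a shell command to move; the robot and the scene stay as the last step left them, time stands still between calls to the robot, and variables do not carry over. Pictures are saved under pics/ and viewed, about 8 in all and at most 12, crops included, and the job is handed in when it is done.

```bash
mkdir -p pics
cat > h.py <<'E'
from workcell import *
import numpy as np, cv2
from scipy.spatial.transform import Rotation as R
def ray(cam,px,z):
    c=calibration(cam);K=np.array(c["mtx"],float);r=cv2.Rodrigues(np.array(c["rvec"],float))[0];t=np.array(c["tvec"],float).ravel()
    p=cv2.undistortPoints(np.array([[px]],float),K,None).ravel()
    d=r.T@np.array([p[0],p[1],1]);o=-r.T@t
    return o+d*(z-o[2])/d[2]
def save(cam,n):
    f=grab_frame(cam);cv2.imwrite(f"pics/{n}.png",f[:,:,::-1]);return f
E
python3 - <<'E'
from h import *
s=state();print(s)
for cam in("top","scene"):
    save(cam,cam+"1")
    for q,z in(("post_a",74),("stud_a",63),("rail_a",15),("board",0)):
        for d in tip_of(q,cam):print(cam,q,np.round(d["location"]),round(d["confidence"],2),ray(cam,d["location"],z).round(1))
E
```

```text
{'time_s': 0.0, 'qpos': array([ 7.28215593e+01,  1.83513259e+01,  8.97061742e+01,  3.75569392e-04,
        7.20417103e+01, -1.14346109e+00]), 'qvel': array([ 0.01335156,  0.00239659, -0.07110789, -0.03926334,  0.01539837,
        0.07718232]), 'effort': array([-1.02901853e-03, -4.12441242e+01, -2.31963587e+01,  7.23328209e-02,
        4.58930223e-02, -1.67340440e-04]), 'ee_pos': array([158.66842243, 552.20212345, 235.12495962]), 'ee_rot': array([-1.79900816e+02, -2.33682522e-03,  1.63964902e+02]), 'force': array([-0.08153448, -1.05893176,  0.37497741]), 'torque': array([ 0.04357408,  0.04921993, -0.01198423]), 'gripper_width': 91.33968089984195}
top post_a [381. 245.] 0.98 [ 499. -170.   74.]
top post_a [255. 258.] 0.87 [461.1 107.6  74. ]
top post_a [316. 247.] 0.67 [490.  -25.2  74. ]
top stud_a [295. 199.] 0.77 [599.8  24.3  63. ]
top stud_a [358. 200.] 0.72 [ 604.5 -117.5   63. ]
top stud_a [224. 208.] 0.52 [573.2 183.   63. ]
top rail_a [374. 234.] 0.73 [ 536.3 -163.7   15. ]
top rail_a [252. 242.] 0.69 [507.8 121.4  15. ]
top rail_a [317. 236.] 0.68 [524.9 -28.2  15. ]
top board [311. 242.] 0.91 [513.5 -16.3   0. ]
top board [272. 175.] 0.75 [675.5  83.6   0. ]
top board [378. 238.] 0.54 [ 529.6 -173.7    0. ]
top board [313. 246.] 0.44 [503.6 -21.3   0. ]
scene post_a [327. 228.] 0.83 [492.8 -19.3  74. ]
scene post_a [292. 190.] 0.7 [ 496.7 -161.    74. ]
scene post_a [377. 261.] 0.67 [458.3 117.8  74. ]
scene stud_a [353. 312.] 0.8 [569.9 178.   63. ]
scene stud_a [265. 227.] 0.56 [ 604.2 -112.5   63. ]
scene stud_a [302. 270.] 0.55 [601.   33.7  63. ]
scene rail_a [362. 287.] 0.88 [500.8 124.2  15. ]
scene rail_a [280. 214.] 0.83 [ 537.9 -155.9   15. ]
scene rail_a [313. 250.] 0.73 [534.4 -20.2  15. ]
scene board [322. 253.] 0.65 [515.9  -8.9   0. ]
```

View pics/top1.png

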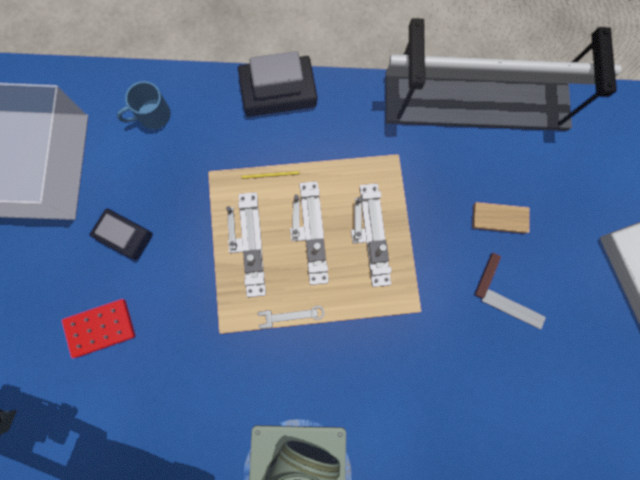

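View pics/scene1.png

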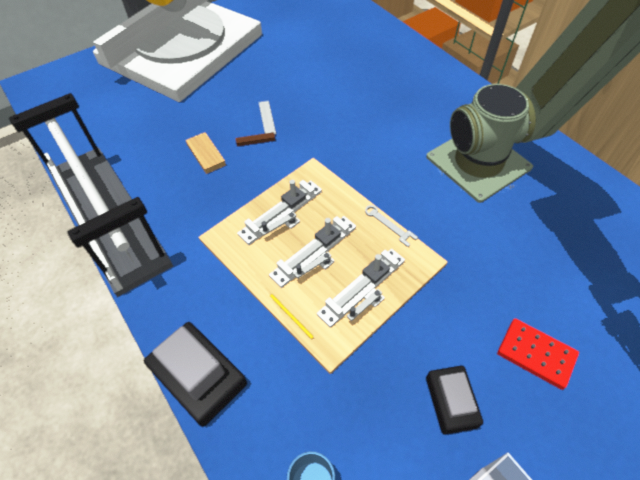

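The pictures show three rails on the board. In the top view the posts are near (255,250), (316,247) and (378,245), all close to the near end, and the gates lie open on the left side of each rail. I'll enlarge the view to get the geometry.

Run:
```python
from h import *
f=cv2.imread("pics/top1.png")[150:340,200:430];cv2.imwrite("pics/c1.png",cv2.resize(f,None,fx=3.4,fy=3.1,interpolation=cv2.INTER_CUBIC))
# board corners by colour, refined with a mask contour, both cameras
for cam in("top","scene"):
    im=cv2.imread(f"pics/{cam}1.png");h=cv2.cvtColor(im,cv2.COLOR_BGR2HSV)
    blue=cv2.inRange(h,(100,100,0),(130,255,255))
    m=cv2.bitwise_not(blue);m=cv2.morphologyEx(m,cv2.MORPH_OPEN,np.ones((3,3)))
    n,l,st,ce=cv2.connectedComponentsWithStats(m)
    k=l[300,320] if cam=="top" else l[280,250]
    c=cv2.findContours((l==k).astype(np.uint8),0,2)[0][0]
    q=cv2.approxPolyDP(c,12,True)[:,0];P=np.array([ray(cam,p,15) for p in q.astype(float)])
    print(cam,q.tolist(),P[:,:2].round(1).tolist(),cv2.minAreaRect(P[:,:2].astype(np.float32)))
    # dark carriages
    g=cv2.inRange(h,(0,0,0),(180,120,85))&(l==k).astype(np.uint8)*255
    n,l2,st,ce=cv2.connectedComponentsWithStats(g)
    for i in range(1,n):
        if st[i,4]>60:print(st[i],ce[i].round(1),ray(cam,ce[i],49).round(1))
```

```text
top [[399, 155], [208, 171], [219, 333], [420, 312]] [[732.5, -222.7], [674.4, 234.9], [297.6, 184.7], [357.0, -269.3]] ((514.918212890625, -17.842269897460938), (380.0848388671875, 461.3076171875), 7.232065200805664)
scene [[311, 158], [199, 239], [331, 373], [446, 260]] [[367.5, -266.1], [737.5, -207.3], [673.9, 242.1], [299.6, 183.8]] ((520.712158203125, -11.982803344726562), (378.80096435546875, 456.75225830078125), 8.590532302856445)
```

View pics/c1.png

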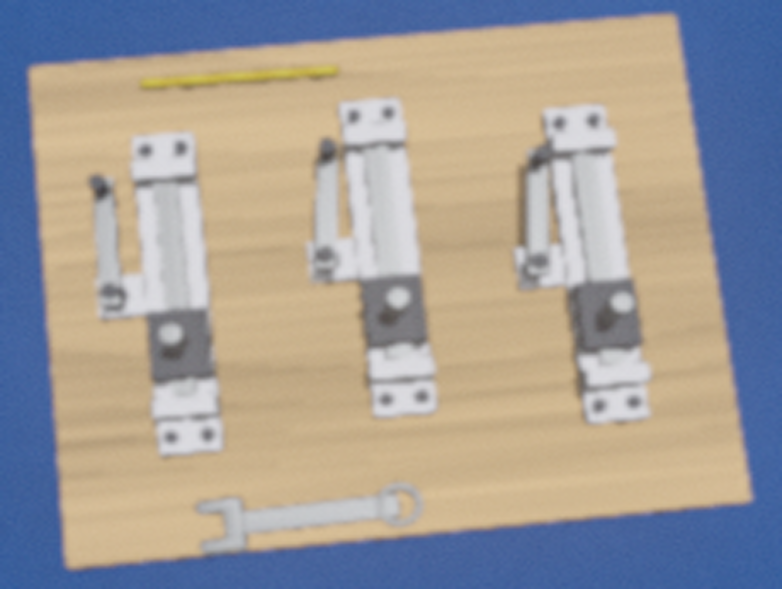

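The crop shows the board turned about 8°. All three carriages (crop (180,345), (393,312), (607,317)) stand at or close to the near stops, and the gates are open. Next I move above the left post with the jaws along the rail.

```bash
python3 -m jog '-.822 -.678 .09 0 0 .733;-.822 -.678 .09 0 0 .733;-.822 -.678 .09 0 0 .733;-.822 -.678 .09 0 0 .733;-.822 -.678 .09 0 0 .733;-.822 -.678 .09 0 0 .733;-.822 -.678 .09 0 0 .733;-.822 -.678 .09 0 0 .733;-.822 -.678 .09 0 0 .733;-.822 -.678 .09 0 0 .733;-.822 -.678 .09 0 0 .733;-.822 -.678 .09 0 0 .733;-.822 -.678 .09 0 0 .733;-.822 -.678 .09 0 0 .733;-.822 -.678 .09 0 0 .733;-.822 -.678 .09 0 0 .733;-.822 -.678 .09 0 0 .733;-.822 -.678 .09 0 0 .733' 1 40
python3 - <<'E'
from h import *
for p in [(252.9,261.3),(315.6,250.6),(378.5,252.3)]: print(ray("top",p,49).round(1))
print(state()["qpos"].round(1),state()["force"])
save("top","t2");save("scene","s2")
a=cv2.imread("pics/t2.png")[150:340,180:430];b=cv2.imread("pics/s2.png")[150:340,220:470]
cv2.imwrite("pics/c2.png",cv2.resize(np.vstack([a,b]),None,fx=1.57*1,fy=1.57))
E
```

```text
time_s: 2.0
ee_pos: [459.5, 114.4, 191.1]
ee_rot: [180.0, -0.0, 98.1]
force: [-0.3, -0.7, 0.3]
gripper_width: 90.8
[457.3 113.9  49. ]
[486.  -25.5  49. ]
[ 486.8 -167.9   49. ]
[ 12.6  11.3 106.4   0.   62.3   4.5] [-0.28089286 -0.70389785  0.25857647]
```

View pics/c2.png

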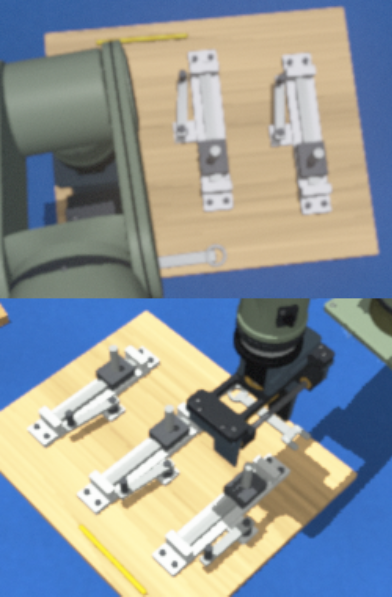

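The gripper sits over the left post with its jaws along the rail. Now I lower and close.

```bash
python3 -m jog '0 0 .07 0 0 0;0 0 .14 0 0 0;0 0 .18 0 0 0;0 0 .21 0 0 0;0 0 .214 0 0 0;0 0 .214 0 0 0;0 0 .214 0 0 0' 1 25
python3 -m jog '0 0 0 0 0 0;0 0 0 0 0 0;0 0 0 0 0 0;0 0 0 0 0 0;0 0 0 0 0 0;0 0 0 0 0 0;0 0 0 0 0 0;0 0 0 0 0 0;0 0 0 0 0 0;0 0 0 0 0 0' -1 25
```

```text
time_s: 2.68
ee_pos: [460.3, 114.9, 85.0]
ee_rot: [179.9, -0.0, 98.2]
force: [-0.1, 0.6, 0.9]
gripper_width: 91.1
time_s: 3.52
ee_pos: [460.3, 114.9, 84.9]
ee_rot: [179.9, -0.0, 98.2]
force: [0.0, 0.3, -0.3]
gripper_width: 27.7
```

```bash
python3 -m jog '0 0 0 0 0 0;0 0 0 0 0 0;0 0 0 0 0 0;0 0 0 0 0 0;0 0 0 0 0 0' -1 25
python3 -m jog '0 .01 0 0 0 0;0 .02 0 0 0 0;0 .03 0 0 0 0;0 .04 0 0 0 0'
```

```text
time_s: 3.93
ee_pos: [460.3, 114.8, 84.9]
ee_rot: [179.9, -0.0, 98.2]
force: [-0.2, -0.5, 0.1]
gripper_width: 13.5
time_s: 4.27
ee_pos: [480.5, 117.6, 84.9]
ee_rot: [179.9, 0.0, 98.2]
force: [-1.7, -0.9, 1.1]
gripper_width: 13.2
```

```bash
for i in 1 2 3; do echo; done; python3 -m jog '0 .01 0 0 0 0;0 .02 0 0 0 0;0 .03 0 0 0 0;0 .04 0 0 0 0'|sed -n '2p;4p'
python3 -m jog '0 .01 0 0 0 0;0 .02 0 0 0 0;0 .03 0 0 0 0;0 .04 0 0 0 0'|sed -n '2p;4p'
python3 -m jog '0 .01 0 0 0 0;0 .02 0 0 0 0;0 .03 0 0 0 0'|sed -n '2p;4p'
python3 -m jog '0 .01 0 0 0 0;0 .02 0 0 0 0;0 .03 0 0 0 0'|sed -n '2p;4,5p'
python3 -m jog '0 .004 0 0 0 0;0 .008 0 0 0 0'|sed -n '2p;4,5p'
```

```text
ee_pos: [500.8, 120.3, 84.9]
force: [-2.4, -2.9, 1.7]
ee_pos: [521.1, 123.1, 84.9]
force: [-1.6, -1.9, 1.6]
ee_pos: [536.5, 125.2, 84.9]
force: [-1.6, -1.6, 1.3]
ee_pos: [551.9, 127.3, 84.9]
force: [-1.6, -2.5, 3.5]
gripper_width: 13.3
ee_pos: [556.3, 127.8, 84.9]
force: [-1.8, -2.2, 2.4]
gripper_width: 13.0
```

```bash
python3 -m jog '0 .006 0 0 0 0;0 .012 0 0 0 0;0 .018 0 0 0 0'|sed -n '2p;4,5p'
python3 -m jog '0 .003 0 0 0 0;0 .006 0 0 0 0'|sed -n '2p;4,5p'
python3 -m jog '0 .003 0 0 0 0;0 .006 0 0 0 0'|sed -n '2p;4,5p'
```

```text
ee_pos: [557.7, 128.0, 84.7]
force: [-23.7, -4.9, 20.1]
gripper_width: 13.7
ee_pos: [557.6, 128.0, 84.8]
force: [-12.9, -4.0, 9.8]
gripper_width: 13.8
ee_pos: [557.6, 128.0, 84.7]
force: [-12.9, -3.2, 9.6]
gripper_width: 13.6
```

```bash
python3 -m jog '0 -.01 0 0 0 0;0 -.02 0 0 0 0;0 -.03 0 0 0 0;0 -.04 0 0 0 0'|sed -n '2p;4p'
python3 -m jog '0 -.01 0 0 0 0;0 -.02 0 0 0 0;0 -.03 0 0 0 0;0 -.04 0 0 0 0'|sed -n '2p;4p'
python3 -m jog '0 -.01 0 0 0 0;0 -.02 0 0 0 0;0 -.03 0 0 0 0;0 -.04 0 0 0 0'|sed -n '2p;4p'
python3 -m jog '0 -.01 0 0 0 0;0 -.02 0 0 0 0;0 -.03 0 0 0 0;0 -.04 0 0 0 0'|sed -n '2p;4p'
python3 -m jog '0 -.01 0 0 0 0;0 -.02 0 0 0 0;0 -.03 0 0 0 0'|sed -n '2p;4p'
python3 -m jog '0 -.008 0 0 0 0;0 -.016 0 0 0 0;0 -.02 0 0 0 0'|sed -n '1,2p;4p'
python3 -m jog '0 -.006 0 0 0 0;0 -.01 0 0 0 0;0 -.01 0 0 0 0'|sed -n '1,2p;4,5p'
```

```text
ee_pos: [538.2, 125.4, 84.9]
force: [2.7, -0.6, -6.2]
ee_pos: [517.5, 122.6, 85.0]
force: [2.2, 0.4, -10.0]
ee_pos: [496.7, 119.8, 85.0]
force: [2.4, 1.2, -13.5]
ee_pos: [475.8, 116.9, 85.1]
force: [2.6, 1.1, -17.4]
ee_pos: [459.9, 114.8, 85.1]
force: [2.5, 0.8, -18.9]
time_s: 8.02
ee_pos: [448.9, 113.3, 85.1]
force: [1.2, 1.6, -20.3]
time_s: 8.27
ee_pos: [448.1, 113.2, 85.3]
force: [12.3, 2.5, -28.9]
gripper_width: 13.9
```

The left slide runs evenly, 1.7 N out and 2.4 N back, with a full 110 mm between firm stops. On to the middle one.

```bash
python3 -m jog '0 0 0 0 0 0;0 0 0 0 0 0;0 0 0 0 0 0;0 0 0 0 0 0;0 0 -.05 0 0 0;0 0 -.11 0 0 0;0 0 -.12 0 0 0;-.08 .01 -.12 0 0 0;-.16 .026 -.12 0 0 0;-.22 .046 -.12 0 0 0;-.28 .046 -.12 0 0 0;-.28 .046 -.12 0 0 0;-.28 .046 -.12 0 0 0;-.28 .046 -.12 0 0 0;-.28 .046 -.12 0 0 0;-.28 .046 -.12 0 0 0' 1
python3 - <<'E'
from h import *
save("scene","s3")
a=cv2.imread("pics/s3.png")[150:340,220:470];cv2.imwrite("pics/c3.png",cv2.resize(a,None,fx=2.5,fy=2.5))
E
```

```text
time_s: 9.6
ee_pos: [491.8, -20.9, 144.8]
ee_rot: [-178.6, -0.0, 98.2]
force: [0.3, 1.0, 0.2]
gripper_width: 90.9
```

View pics/c3.png

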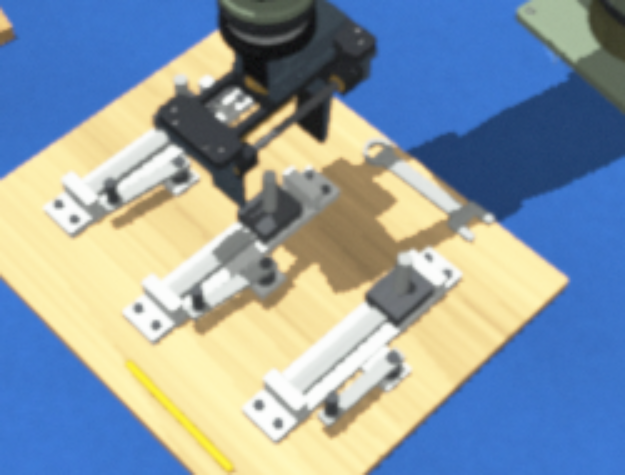

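The gripper is over the middle post and the left carriage is back at its near stop. I lower, grip and run the middle slide.

```bash
python3 -m jog '0 0 .04 -.0156 0 0;0 0 .08 -.0156 0 0;0 0 .115 -.0156 0 0;0 0 .12 -.0156 0 0;0 0 .12 -.0156 0 0' .2
python3 -m jog '0 0 0 0 0 0;0 0 0 0 0 0;0 0 0 0 0 0;0 0 0 0 0 0;0 0 0 0 0 0;0 0 0 0 0 0;0 0 0 0 0 0;0 0 0 0 0 0;0 0 0 0 0 0' -1 25
```

```text
time_s: 10.07
ee_pos: [489.6, -20.5, 84.1]
ee_rot: [-179.8, -0.0, 98.3]
force: [0.1, -0.8, 0.7]
gripper_width: 61.0
time_s: 10.82
ee_pos: [489.5, -20.6, 84.3]
ee_rot: [-179.8, -0.0, 98.3]
force: [-1.3, 0.4, 3.0]
gripper_width: 13.1
```

```bash
python3 -m jog '0 .01 0 0 0 0;0 .02 0 0 0 0;0 .03 0 0 0 0;0 .04 0 0 0 0'|sed -n '2p;4,5p'
python3 -m jog '0 .01 0 0 0 0;0 .02 0 0 0 0;0 .03 0 0 0 0;0 .04 0 0 0 0'|sed -n '2p;4p'
python3 -m jog '0 .01 0 0 0 0;0 .02 0 0 0 0;0 .03 0 0 0 0;0 .04 0 0 0 0'|sed -n '2p;4p'
python3 -m jog '0 .01 0 0 0 0;0 .02 0 0 0 0;0 .03 0 0 0 0'|sed -n '2p;4,5p'
```

```text
ee_pos: [509.8, -17.8, 84.3]
force: [-2.0, -2.0, 4.3]
gripper_width: 13.4
ee_pos: [530.3, -15.0, 84.3]
force: [-2.3, -2.9, 4.4]
ee_pos: [550.6, -12.3, 84.3]
force: [-3.7, -4.0, 5.7]
ee_pos: [566.1, -10.2, 84.3]
force: [-2.2, -3.6, 4.6]
gripper_width: 13.3
```

```bash
python3 -m jog '0 .008 0 0 0 0;0 .016 0 0 0 0;0 .02 0 0 0 0'|sed -n '2p;4p'
python3 -m jog '0 .008 0 0 0 0;0 .016 0 0 0 0;0 .02 0 0 0 0'|sed -n '2p;4,5p'
python3 -m jog '0 .006 0 0 0 0;0 .012 0 0 0 0;0 .014 0 0 0 0'|sed -n '2p;4,5p'
```

```text
ee_pos: [576.7, -8.8, 84.3]
force: [-2.6, -3.1, 4.6]
ee_pos: [587.2, -7.3, 84.3]
force: [-2.9, -3.5, 5.4]
gripper_width: 13.6
ee_pos: [588.7, -7.1, 84.2]
force: [-16.8, -6.7, 15.0]
gripper_width: 13.4
```

```bash
python3 -m jog '0 -.01 0 0 0 0;0 -.02 0 0 0 0;0 -.03 0 0 0 0;0 -.04 0 0 0 0'|sed -n '2p;4p'
python3 -m jog '0 -.01 0 0 0 0;0 -.02 0 0 0 0;0 -.03 0 0 0 0;0 -.04 0 0 0 0'|sed -n '2p;4p'
python3 -m jog '0 -.01 0 0 0 0;0 -.02 0 0 0 0;0 -.03 0 0 0 0;0 -.04 0 0 0 0'|sed -n '2p;4p'
python3 -m jog '0 -.01 0 0 0 0;0 -.02 0 0 0 0;0 -.03 0 0 0 0;0 -.04 0 0 0 0'|sed -n '2p;4p'
python3 -m jog '0 -.01 0 0 0 0;0 -.02 0 0 0 0;0 -.03 0 0 0 0'|sed -n '2p;4p'
python3 -m jog '0 -.008 0 0 0 0;0 -.016 0 0 0 0;0 -.02 0 0 0 0'|sed -n '1,2p;4p'
python3 -m jog '0 -.006 0 0 0 0;0 -.012 0 0 0 0;0 -.012 0 0 0 0'|sed -n '1,2p;4,5p'
```

```text
ee_pos: [569.9, -9.7, 84.4]
force: [2.7, -1.9, -2.9]
ee_pos: [549.5, -12.5, 84.3]
force: [3.1, 0.0, -3.8]
ee_pos: [529.0, -15.3, 84.4]
force: [3.3, 0.7, -5.3]
ee_pos: [508.4, -18.0, 84.4]
force: [3.5, 0.2, -7.3]
ee_pos: [492.8, -20.2, 84.4]
force: [2.9, 0.9, -7.6]
time_s: 14.65
ee_pos: [482.0, -21.6, 84.4]
force: [3.0, 1.6, -7.4]
time_s: 14.9
ee_pos: [479.2, -22.0, 84.5]
force: [10.6, 2.9, -15.8]
gripper_width: 13.7
```

The middle slide is also even, about 3 N both ways with 110 mm of travel. Now the right one.

```bash
python3 -m jog '0 0 0 0 0 0;0 0 0 0 0 0;0 0 0 0 0 0;0 0 0 0 0 0;0 0 -.05 0 0 0;0 0 -.11 0 0 0;0 0 -.12 0 0 0;-.08 0 -.12 0 0 0;-.16 0 -.12 0 0 0;-.24 -.005 -.12 0 0 0;-.288 -.005 -.12 0 0 0;-.288 -.005 -.12 0 0 0;-.288 -.005 -.12 0 0 0;-.288 -.005 -.12 0 0 0' 1
python3 - <<'E'
from h import *
save("scene","s4")
a=cv2.imread("pics/s4.png")[130:320,200:450];cv2.imwrite("pics/c4.png",cv2.resize(a,None,fx=2.5,fy=2.5))
E
```

```text
time_s: 16.07
ee_pos: [497.1, -164.3, 143.9]
ee_rot: [-179.5, -0.1, 98.3]
force: [0.0, 1.0, 0.0]
gripper_width: 91.1
```

View pics/c4.png

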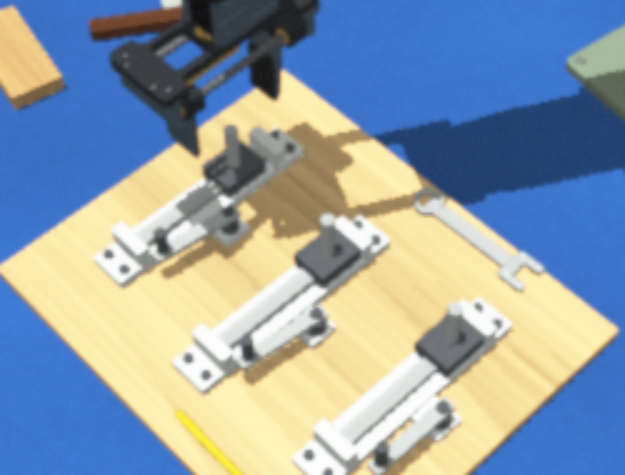

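The left and middle carriages are at their near stops and the gripper is over the right post.

```bash
python3 -m jog '0 0 .04 -.005 0 0;0 0 .08 -.005 0 0;0 0 .115 -.005 0 0;0 0 .12 -.005 0 0;0 0 .12 -.005 0 0' .2
python3 -m jog '0 0 0 0 0 0;0 0 0 0 0 0;0 0 0 0 0 0;0 0 0 0 0 0;0 0 0 0 0 0;0 0 0 0 0 0;0 0 0 0 0 0;0 0 0 0 0 0;0 0 0 0 0 0' -1 35
python3 -m jog '0 .01 0 0 0 0;0 .02 0 0 0 0;0 .03 0 0 0 0;0 .04 0 0 0 0'|sed -n '2p;4,5p'
python3 -m jog '0 .01 0 0 0 0;0 .02 0 0 0 0;0 .03 0 0 0 0;0 .04 0 0 0 0'|sed -n '2p;4p'
python3 -m jog '0 .01 0 0 0 0;0 .02 0 0 0 0;0 .03 0 0 0 0;0 .04 0 0 0 0'|sed -n '2p;4p'
python3 -m jog '0 .01 0 0 0 0;0 .02 0 0 0 0;0 .03 0 0 0 0'|sed -n '2p;4,5p'
```

```text
time_s: 16.53
ee_pos: [495.8, -162.5, 83.3]
ee_rot: [-179.8, -0.2, 98.4]
force: [0.2, 1.0, 0.2]
gripper_width: 60.8
time_s: 17.28
ee_pos: [495.8, -162.6, 83.5]
ee_rot: [-179.8, -0.2, 98.4]
force: [-0.8, -0.1, 1.9]
gripper_width: 13.1
ee_pos: [516.4, -159.8, 83.5]
force: [-0.7, -1.4, 1.7]
gripper_width: 12.8
ee_pos: [532.8, -157.5, 83.4]
force: [-11.9, -4.7, 8.9]
ee_pos: [549.4, -155.3, 83.4]
force: [-11.3, -3.5, 9.5]
ee_pos: [561.2, -153.7, 83.3]
force: [-11.3, -4.0, 9.3]
gripper_width: 13.4
```

The right slide binds: about 1 N at first, then about 11 N from early in the stroke. I carry on to the far stop.

```bash
python3 -m jog '0 .01 0 0 0 0;0 .02 0 0 0 0;0 .03 0 0 0 0;0 .04 0 0 0 0'|sed -n '2p;4p'
python3 -m jog '0 .01 0 0 0 0;0 .02 0 0 0 0;0 .03 0 0 0 0;0 .04 0 0 0 0'|sed -n '2p;4p'
python3 -m jog '0 .01 0 0 0 0;0 .018 0 0 0 0;0 .018 0 0 0 0'|sed -n '2p;4p'
python3 -m jog '0 .01 0 0 0 0;0 .018 0 0 0 0;0 .018 0 0 0 0'|sed -n '1,2p;4,5p'
```

```text
ee_pos: [578.3, -151.4, 83.4]
force: [-12.0, -3.8, 11.4]
ee_pos: [589.6, -149.7, 83.1]
force: [-31.8, -10.0, 24.6]
ee_pos: [589.6, -149.7, 83.0]
force: [-26.4, -6.4, 18.4]
time_s: 19.7
ee_pos: [589.7, -149.7, 82.9]
force: [-26.1, -6.1, 18.1]
gripper_width: 14.6
```

```bash
python3 -m jog '0 -.01 0 0 0 0;0 -.02 0 0 0 0;0 -.03 0 0 0 0;0 -.04 0 0 0 0'|sed -n '2p;4p'
python3 -m jog '0 -.01 0 0 0 0;0 -.02 0 0 0 0;0 -.03 0 0 0 0;0 -.04 0 0 0 0'|sed -n '2p;4p'
python3 -m jog '0 -.01 0 0 0 0;0 -.02 0 0 0 0;0 -.03 0 0 0 0;0 -.04 0 0 0 0'|sed -n '2p;4p'
python3 -m jog '0 -.01 0 0 0 0;0 -.02 0 0 0 0;0 -.03 0 0 0 0;0 -.04 0 0 0 0'|sed -n '2p;4p'
python3 -m jog '0 -.01 0 0 0 0;0 -.02 0 0 0 0;0 -.03 0 0 0 0;0 -.03 0 0 0 0'|sed -n '2p;4p'
python3 -m jog '0 -.008 0 0 0 0;0 -.016 0 0 0 0;0 -.02 0 0 0 0;0 -.02 0 0 0 0'|sed -n '1,2p;4,5p'
python3 -m jog '0 -.008 0 0 0 0;0 -.016 0 0 0 0;0 -.02 0 0 0 0;0 -.02 0 0 0 0'|sed -n '1,2p;4,5p'
```

```text
ee_pos: [570.5, -152.3, 83.4]
force: [1.2, -1.0, -14.5]
ee_pos: [549.4, -155.2, 83.5]
force: [1.8, -1.1, -23.2]
ee_pos: [528.8, -158.0, 83.8]
force: [11.7, 1.4, -31.1]
ee_pos: [511.8, -160.3, 84.0]
force: [11.5, 1.7, -37.3]
ee_pos: [498.7, -162.0, 83.9]
force: [10.3, 0.8, -32.6]
time_s: 21.7
ee_pos: [491.4, -163.1, 83.8]
force: [10.1, 1.0, -30.8]
gripper_width: 14.7
time_s: 22.03
ee_pos: [483.9, -164.0, 83.8]
force: [11.1, 1.2, -29.6]
gripper_width: 14.3
```

```bash
python3 -m jog '0 -.01 0 0 0 0;0 -.02 0 0 0 0;0 -.02 0 0 0 0;0 -.02 0 0 0 0'|sed -n '1,2p;4,5p'
python3 -m jog '0 -.01 0 0 0 0;0 -.02 0 0 0 0;0 -.02 0 0 0 0'|sed -n '1,3p;4,5p'
python3 - <<'E'
from h import *
save("top","t5")
E
```

```text
time_s: 22.37
ee_pos: [479.4, -164.9, 84.1]
force: [16.3, 3.5, -33.2]
gripper_width: 14.4
time_s: 22.62
ee_pos: [479.0, -165.0, 84.1]
ee_rot: [-177.6, -0.6, 98.3]
force: [28.3, 9.4, -41.7]
gripper_width: 14.2
```

At 28 N there is no further motion, so the right carriage is at its near stop and the right slide is the one to reject. I release it and go above its gate stud, near (603,-114).

```bash
python3 -m jog '0 0 0 0 0 0;0 0 0 0 0 0;0 0 0 0 0 0;0 0 0 0 0 0;0 0 -.05 0 0 0;0 0 -.11 0 0 0;0 0 -.13 0 0 0;.03 .06 -.13 -.01 0 0;.065 .13 -.13 -.027 0 0;.065 .2 -.13 -.027 0 0;.065 .26 -.13 -.027 0 0;.065 .26 -.13 -.027 0 0;.065 .26 -.13 -.027 0 0;.065 .26 -.13 -.027 0 0' .4
python3 - <<'E'
from h import *
save("scene","s6");save("top","t6")
for cam in("scene","top"):
    for q,z in(("post_a",74),("stud_a",63)):
        for d in tip_of(q,cam):print(cam,q,np.round(d["location"]),round(d["confidence"],2),ray(cam,d["location"],z).round(1))
a=cv2.imread("pics/s6.png")[130:320,200:450];b=cv2.imread("pics/t6.png")[150:340,190:440];cv2.imwrite("pics/c6.png",cv2.resize(np.vstack([a,b]),None,fx=1.57,fy=1.57))
E
```

```text
time_s: 23.83
ee_pos: [604.2, -114.4, 143.7]
ee_rot: [-179.9, -0.6, 98.3]
force: [-1.2, -0.3, -0.3]
gripper_width: 63.9
scene post_a [332. 224.] 0.87 [478.7 -20.3  74. ]
scene post_a [379. 257.] 0.81 [447.  111.7  74. ]
scene post_a [296. 184.] 0.72 [ 477.7 -168.    74. ]
scene stud_a [298. 269.] 0.79 [605.2  27.8  63. ]
scene stud_a [352. 309.] 0.74 [568.4 171.   63. ]
scene stud_a [268. 225.] 0.69 [ 595.4 -113.5   63. ]
top post_a [318. 253.] 0.72 [477.  -29.3  74. ]
top post_a [295. 202.] 0.2 [590.4  23.7  74. ]
top stud_a [295. 200.] 0.7 [597.2  25.3  63. ]
top stud_a [226. 208.] 0.52 [574.8 178.   63. ]
```

View pics/c6.png

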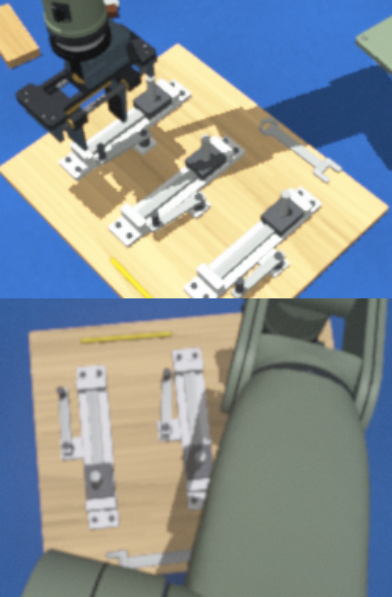

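All carriages are at their near stops and the gripper is over the right stud. I lower and grip it.

```bash
python3 -m jog '0 0 .05 0 0 0;0 0 .1 0 0 0;0 0 .13 0 0 0;0 0 .135 0 0 0;0 0 .135 0 0 0;0 0 .135 0 0 0' .4
python3 -m jog '0 0 0 0 0 0;0 0 0 0 0 0;0 0 0 0 0 0;0 0 0 0 0 0;0 0 0 0 0 0;0 0 0 0 0 0;0 0 0 0 0 0;0 0 0 0 0 0;0 0 0 0 0 0;0 0 0 0 0 0' -1 20
```

```text
time_s: 24.63
ee_pos: [605.4, -114.1, 77.7]
ee_rot: [179.9, -0.5, 98.3]
force: [0.9, 0.8, -0.5]
gripper_width: 63.6
time_s: 25.47
ee_pos: [603.4, -114.2, 77.5]
ee_rot: [-179.8, -0.6, 98.3]
force: [-5.4, 0.0, 3.3]
gripper_width: 11.6
```

```bash
python3 -m jog '-.017 -.003 0 0 0 0;-.033 -.008 0 0 0 0;-.045 -.013 0 0 0 0;-.057 -.019 0 0 0 0;-.068 -.026 0 0 0 0;-.078 -.034 0 0 0 0;-.078 -.034 0 0 0 0' - 20
python3 - <<'E'
from h import *
p=state()["ee_pos"]-np.array([527.7,-115.5,0]);a=np.radians(8.2)
print(p[0]*np.cos(a)+p[1]*np.sin(a),-p[0]*np.sin(a)+p[1]*np.cos(a))
E
```

```text
time_s: 26.05
ee_pos: [593.0, -157.4, 77.5]
ee_rot: [-180.0, -0.4, 98.3]
force: [3.9, -1.8, 0.4]
gripper_width: 11.1
58.62644702482718 -50.77454935168963
```

```bash
python3 -m jog '-.009 -.008 0 0 0 0;-.017 -.017 0 0 0 0;-.025 -.028 0 0 0 0;-.032 -.039 0 0 0 0;-.038 -.051 0 0 0 0;-.043 -.063 0 0 0 0;-.047 -.075 0 0 0 0;-.05 -.088 0 0 0 0;-.052 -.102 0 0 0 0;-.052 -.102 0 0 0 0'
python3 -m jog '0 -.007 0 0 0 0;0 -.013 0 0 0 0;0 -.018 0 0 0 0;0 -.022 0 0 0 0'
python3 - <<'E'
from h import *
p=state()["ee_pos"]-np.array([527.7,-115.5,0]);a=np.radians(8.2)
print(p[0]*np.cos(a)+p[1]*np.sin(a),-p[0]*np.sin(a)+p[1]*np.cos(a))
E
```

```text
time_s: 26.88
ee_pos: [545.5, -193.0, 77.5]
ee_rot: [-180.0, -0.2, 98.3]
force: [1.0, -5.4, -0.4]
gripper_width: 11.2
time_s: 27.22
ee_pos: [538.4, -194.9, 77.8]
ee_rot: [179.5, -0.0, 98.2]
force: [16.4, 3.6, -9.8]
gripper_width: 11.3
-0.7050775770225108 -80.08488718736893
```

The gate is at its stop (16 N, about 90°). One more firm push, then release and lift clear.

```bash
python3 -m jog '0 -.008 0 0 0 0;0 -.012 0 0 0 0;0 -.012 0 0 0 0'
python3 -m jog '0 0 0 0 0 0;0 0 0 0 0 0;0 0 0 0 0 0;0 0 0 0 0 0;0 0 0 0 0 0;0 0 -.03 0 0 0;0 0 -.08 0 0 0;0 0 -.14 0 0 0;0 0 -.2 0 0 0;0 0 -.26 0 0 0;-.06 0 -.3 0 0 0;-.14 0 -.3 0 0 0;-.22 0 -.3 0 0 0;-.3 0 -.3 0 0 0;-.38 0 -.3 0 0 0;-.46 0 -.3 0 0 0;-.5 0 -.3 0 0 0;-.5 0 -.3 0 0 0;-.5 0 -.3 0 0 0' -.3
python3 - <<'E'
from h import *
save("scene","s7");save("top","t7")
for cam in("scene","top"):
    for q,z in(("post_a",74),("stud_a",63)):
        for d in tip_of(q,cam):print(cam,q,np.round(d["location"]),round(d["confidence"],2),ray(cam,d["location"],z).round(1))
a=cv2.imread("pics/s7.png")[130:320,200:450];b=cv2.imread("pics/t7.png")[150:340,190:440];cv2.imwrite("pics/c7.png",cv2.resize(np.vstack([a,b]),None,fx=1.57,fy=1.57))
E
```

```text
time_s: 27.47
ee_pos: [538.1, -195.0, 77.8]
ee_rot: [178.7, 0.0, 98.1]
force: [18.9, 5.0, -11.1]
gripper_width: 11.4
time_s: 29.05
ee_pos: [569.2, -443.6, 226.9]
ee_rot: [178.8, -0.1, 98.0]
force: [-0.3, 0.8, -0.4]
gripper_width: 32.1
scene post_a [333. 221.] 0.97 [471.5 -27.3  74. ]
scene post_a [299. 186.] 0.81 [ 475.6 -159.3   74. ]
scene post_a [380. 260.] 0.8 [450.7 119.9  74. ]
scene stud_a [353. 311.] 0.64 [569.7 176.5  63. ]
scene stud_a [298. 270.] 0.63 [605.8  28.7  63. ]
scene stud_a [269. 192.] 0.57 [ 540.  -196.9   63. ]
top post_a [380. 252.] 0.85 [ 484.4 -168.    74. ]
top post_a [316. 253.] 0.76 [477.7 -24.7  74. ]
top post_a [253. 244.] 0.65 [491.2 113.9  74. ]
top stud_a [390. 230.] 0.81 [ 537.3 -190.6   63. ]
top stud_a [295. 203.] 0.73 [591.2  23.8  63. ]
top stud_a [225. 207.] 0.69 [576.2 181.9  63. ]
```

View pics/c7.png

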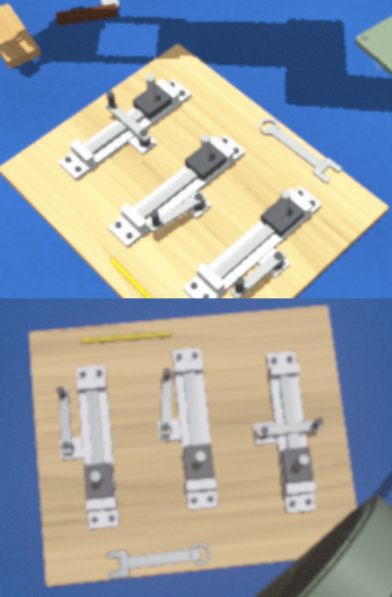

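The final view shows the right gate square across its rail, the left and middle gates open, and every carriage against its near stop. The spanner and pencil have not moved.

```bash
python3 -c "
from h import *
print(job_done())"
```

```text
the job is handed in; nothing more can be done
None
```

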